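# File the edging lip of a kitchen shelf over, push strokes only

### The arm

A 6-joint arm with a two-finger parallel gripper is mounted at the origin on the work surface. World frame = base frame: x ahead of the robot, y to its left, z up, the work surface at z = 0. Lengths are in m, angles in rad, forces in N, time in s.
With the tool pointing down it reaches from about 0.325 to 0.9 m from the base axis. Payload 6.1 kg.
Tool frame: the origin (TCP) lies at the very end of the fingers, on their centre line; the grasp point (between the pads) lies 19 mm behind it; z points along the fingers, y is the line along which they close (so a half turn about z gives the same grasp; the last joint's range is limited). The gripper opens to 85 mm and grips with 20 to 120 N. Pads are 22 mm wide; open, the fingers measure 114 mm over their backs; the gripper's body (76 mm by 85 mm) begins 54 mm behind the grasp point. The pads swing forward as they close: fully open they stand 13 mm farther back than shut.
Start: joints at [1.199, 0.22, 1.526, -0, 1.395, -0.126], TCP at [0.152, 0.606, 0.199] pointing down, gripper open.
Joint ranges: [-2.98, 2.98], [-0.91, 2.08], [0.09, 2.57], [-1.24, 4.39], [0.2, 2.65], [-2.68, 2.68]. Speed limits (rad/s): [2.57, 2.57, 3.01, 3.14, 3.14, 3.14].

### API

Orientations are given as a unit quaternion [w, x, y, z].
In Python, from plant import telemetry, imaging, job, models gives the robot as it stands.
- The arm moves only by the tool servo_tool, never from a script. Its argument "commands" is a list of rows, each a list of 7 numbers: the opening, from 0 (shut) to 1 (fully open), then the shift along the tool's x, y, z in shares of 0.4 m (1.0 is 0.4 m), then the turn, a rotation vector about the tool's x, y, z in parts of the range, where 1.0 means 360 degrees. A call has 1 to 10 rows; each row is the pose to reach, as a shift and turn from the pose commanded when the call began, along the tool's axes at that moment; what a row does not reach only later rows make up. A row lasts 1/12 s, in which the tool goes at most 41.7 mm and 7.16 degrees, less where a joint would pass 70% of its speed; a pose out of reach is approached as far as the arm can. A shift or turn number past 1, either way, is cut back to 1. A call with a gripper value outside its range is refused whole. The fingers move at their own pace and stop on an object; "squeeze" is the grip in N (left out, the last holds). Time passes only in rows, so rows that repeat a pose let the fingers close. It gives the time, the measured TCP pose, the force, the opening and the grip force at its end, in the units of the state.
- telemetry.state(): the state, without advancing time (a new reading comes with each control period).
- imaging.capture(name): name is "side" or "top" or "wrist"; returns a dict with "pixels" (420x560x3 uint8, blue, green, red), "camera_matrix" (3x3 intrinsics, pixels), "xyz" and "rotation" of the camera in the world. Camera axes: x right, y down, z forward; pixel columns grow to the right and rows downward; lengths in m; the calibration is good to about 2 mm. A picture is of the moment at which its call begins. There is no depth.
- job.job_done(): hands the job in; it is judged then, once.
Trained networks look in the newest picture that a camera, given by its name, has taken for a name from the list of things; names that differ only in an ending like _2 or _b are one class to them, and where a whole thing is asked for, a point or a joint stands for the part that bears it (a point fixed in the world has none). Each returns a list of dicts, best first, with "p" (0 to 1); they miss things now and then, are a little off and sometimes report something else, mostly with a low value. They report only what shows in the picture. A call takes as long as a camera call.
- models.boxes_of(camera, query): "location" ([x, y, z] in m, in world coordinates, good to about 4 mm: the middle of the surface that is visible of it).
The state is a dict: "time": time; "qpos": joint angles; "joint_velocities": joint speeds; "joint_torque": joint torques, N m; "position": TCP position; "ee_rot": TCP orientation; "contact_force": force on the tool from outside, world axes, zero at the start; "wrist_torque": the same for the moment, N m; "gripper_width": opening from 0.0 (shut) to 1.0 (fully open); "grip_force": force on a finger pad.
Only numpy, scipy, OpenCV 4.12 (cv2) and the standard library are available. Lean on these libraries where they do the work, as an engineer would, in place of code of your own. Each camera call takes 0.05 s, during which the arm holds its last target. There are 200 camera calls.

### The job

The glued edging on the white shelf board still stands up as a small lip along the edge nearest you. Take the file by its wooden ridge and work the lip over with at least three separate strokes, each pushed away from you across the edge under light, steady pressure so that the front half and then the back half of its sole passes over the edge, lifting the file clear off the board for every return and never dragging it back, until the lip lies down flat on the board and the board still sits against its stop. Then lay the file flat in its tray, sole down near the middle, let go, and leave the other things alone; press gently, and let only the file touch the board.

Things in the scene. Friction and masses are not known exactly. Their poses are not given: they have to be found in the camera images.
- jig: Plywood bench hook fixed to the worktop, 260 (x) x 200 (y) x 20 mm, origin under its centre. Its x axis is the stroke direction (away from the robot), y along the edge to be filed. A cleat 12 mm high at its far (+x) end is the board's stop; side guides 8 mm high. All of it is lower than the board's top.
- board: White shelf board 180 (x) x 150 (y) x 18 mm on the bench hook, against its far stop; origin under its centre, 20 mm above the worktop. Slides only along the hook's x, held by about 1.2 N of friction: forward strokes press it on the stop, a backward drag pulls it off towards the robot (over 3 mm off spoils the job).
- edge (a point): Point on the board's near top edge, in the middle of the edge's length, at the height of the board's top face; x axis forward across the edge onto the board (the stroke direction), y along the edge, z up.
- lip (a joint): Angle (rad) of the lip: wooden edging 2 mm thick, 110 mm long, centred on the edge, standing 5 to 11 mm above the board's top (differs, not measured). 0 = upright, starts 0.12 to 0.35 leaning over the board, 1.5 = flat (stop). Bends along the edge, 1 mm above the board's top, slowly like stiff dough (0.008 Nm to start, then 0.18 Nm per rad/s), stays as left: 3 to 5 strokes of 3 s at 9 N.
- file: File in a wooden holder, same both ways round; origin under the centre of its sole, x along its length, z up. Steel blade 130 x 28 x 5 mm, on 4 mm of black rubber that gives about 1 mm per 10 N (3 mm at most), under a wooden block 120 x 26 x 8 mm; on top a ridge to grip, 85 long (x) x 20 wide (y) mm, from 17 to 57 mm above the sole. About 0.28 kg.
- file_sole (a point): Centre of the file's sole, the blade's underside.
- tray: Shallow wooden tray fixed to the worktop, 200 (x) x 130 (y) mm, floor 5 mm thick, rim 12 mm high in all, origin under its centre. The file starts in it, and goes back there.
- roll: Bystander: wooden-coloured ring (edging roll), 90 mm diameter, 24 mm high, lying flat; origin under its centre.
- mug: Bystander: white mug, 80 mm diameter, 90 mm high; origin under its centre.
- jar: Bystander: amber glass jar with white cap, 72 mm diameter, 110 mm high; origin under its centre.

How it is judged:
On the way, in this order (a step that is already met when the one before it is completed fails the run):
1. first stroke: the file rests on the lip with over 3 N, the middle of its sole at least 12 mm short of the edge (robot side) (x of file_sole in the frame of edge between -0.07 and -0.012 m and contact force between file and board above 3 N), for 0.05 s.
2. first stroke: still pressed with over 3 N, the middle of the sole is 12 mm or more beyond the edge (x of file_sole in the frame of edge above 0.012 m and contact force between file and board above 3 N), for 0.02 s.
3. first stroke: the file is lifted clear, its sole over 12 mm above the board (z of file_sole in the frame of edge above 0.012 m and contact force between file and board below 0.05 N), for 0.05 s.
4. second stroke: the file rests on the lip with over 3 N, the middle of its sole at least 12 mm short of the edge (robot side) (all of step 1), for 0.05 s.
5. second stroke: still pressed with over 3 N, the middle of the sole is 12 mm or more beyond the edge (all of step 2), for 0.02 s.
6. second stroke: the file is lifted clear, its sole over 12 mm above the board (all of step 3), for 0.05 s.
7. third stroke: the file rests on the lip with over 3 N, the middle of its sole at least 12 mm short of the edge (robot side) (all of step 4), for 0.05 s.
8. third stroke: still pressed with over 3 N, the middle of the sole is 12 mm or more beyond the edge (all of step 5), for 0.02 s.
9. third stroke: the file is lifted clear, its sole over 12 mm above the board (all of step 6), for 0.05 s.
At the end, for the whole second after the job is handed in: The lip lies over by more than 1.2 rad, the board is within 3 mm of its stop, and the file lies at rest, flat (within 0.1 rad), sole down on the tray's floor, the middle of its sole within 35 mm of the tray's centre along each tray axis (value of joint lip above 1.2 rad and x of edge in the frame of jig above -0.077 m and x of file_sole in the frame of tray between -0.035 and 0.035 m and y of file_sole in the frame of tray between -0.035 and 0.035 m and z of file_sole in the frame of tray below 0.01 m and angle between file's own z axis and vertical below 0.1 rad and linear speed of file below 0.01 m/s); the robot touches nothing.
It fails at once if the file presses the board or lip with more than 20 N (contact force between file and board above 20 N).
It fails at once if the board is dragged more than 3 mm off its stop (x of edge in the frame of jig below -0.077 m).
It fails at once if the lip is bent outwards, more than 0.15 rad to the robot's side (value of joint lip below -0.15 rad).
It fails at once if fingers or arm touch the board or lip (contact force between any of the fingers, the arm and board above 1 N).
It fails at once if the roll, mug or jar is moved more than 15 mm (distance of any of roll, mug, jar from where it was at the start of the episode above 0.015 m).
It also fails if it takes over 72 s, if anything falls off the work surface, if the arm or the gripper's body presses on something with over 40 N, if the wrist force passes 120 N, or if a joint passes its speed limit or range.

## Working session

There is one attempt and no reset: what is moved stays moved. The work goes in short steps, Python scripts to look and compute and a tool call to move; the robot and the scene stay as the last step left them, time stands still between calls to the robot, and variables do not carry over. Pictures are saved under pics/ and viewed, at most 10 in all, crops included, and the job is handed in when it is done.

Besides the shell and the picture viewer there is one more tool, called as name([rows], argument=value, ...), one row to a line, values as JSON. servo_tool: Moves the arm, as the interface text tells. Its arguments: {"type":"object","properties":{"commands":{"type":"array"},"squeeze":{"type":"number"}},"required":["commands"]}

```bash
mkdir -p pics
python3 - <<'E'
from plant import telemetry, imaging, job, models
import cv2,numpy as np
np.set_printoptions(precision=4,suppress=True)
ims=[]
for n in ("top","side"):
    c=imaging.capture(n);cv2.imwrite(f"pics/{n}0.png",c["pixels"])
    print(n,c["xyz"],c["rotation"],c["camera_matrix"])
    for q in ("jig","board","lip","file","tray","roll","mug","jar"):
        print(q,[(np.round(d["location"],4),round(d["p"],2)) for d in models.boxes_of(n,q)[:2]])
s=telemetry.state();print(s)
E
```

```text
top [0.4545 0.0017 0.9399] [ 0.0322 -0.7027  0.7097 -0.0372] [[414.595    0.     281.7484]
 [  0.     414.595  211.2238]
 [  0.       0.       1.    ]]
jig [(array([0.607 , 0.0278, 0.0385]), 0.97)]
board [(array([0.6211, 0.0281, 0.0426]), 0.78), (array([0.6046, 0.0323, 0.0371]), 0.62)]
lip [(array([0.536 , 0.0251, 0.0448]), 0.53)]
file [(array([ 0.442 , -0.3122,  0.0364]), 0.63)]
tray []
roll [(array([0.4787, 0.3131, 0.0243]), 0.56)]
mug [(array([0.6537, 0.3578, 0.046 ]), 0.62)]
jar [(array([ 0.6429, -0.3134,  0.1103]), 0.9)]
side [ 0.4326 -0.8397  0.8085] [-0.4029  0.9131 -0.0547  0.03  ] [[479.9428   0.     270.0982]
 [  0.     479.9428 209.9145]
 [  0.       0.       1.    ]]
jig [(array([ 0.6085, -0.0012,  0.0316]), 0.77)]
board [(array([0.6278, 0.0136, 0.0343]), 0.67)]
lip []
file [(array([ 0.4386, -0.3316,  0.0321]), 0.72)]
tray [(array([ 0.4637, -0.3434,  0.0068]), 0.66)]
roll [(array([0.4791, 0.2972, 0.0209]), 0.9), (array([0.6253, 0.0123, 0.0359]), 0.27)]
mug [(array([0.6509, 0.3164, 0.0612]), 0.74)]
jar [(array([ 0.6446, -0.3508,  0.0864]), 0.56), (array([0.6279, 0.0139, 0.035 ]), 0.34)]
{'time': 0.9, 'qpos': array([ 1.1989,  0.2204,  1.5265,  0.    ,  1.3947, -0.1261]), 'joint_velocities': array([ 0.0002,  0.0008, -0.0009,  0.0003, -0.0019,  0.0014]), 'joint_torque': array([  0.0006, -49.6839, -38.9738,  -0.    ,   0.0005,   0.    ]), 'position': array([0.1521, 0.6062, 0.1991]), 'ee_rot': array([0.    , 0.1226, 0.9925, 0.    ]), 'contact_force': array([-0.1425,  0.0664,  1.1991]), 'wrist_torque': array([-0.0093,  0.0151,  0.0142]), 'grip_force': 0.0, 'gripper_width': 1.0002770001917058}
```

View pics/top0.png

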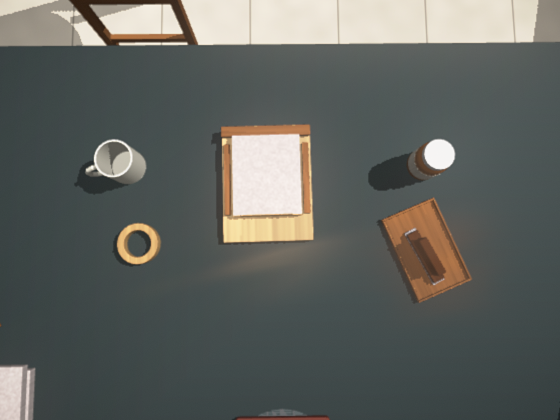

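View pics/side0.png

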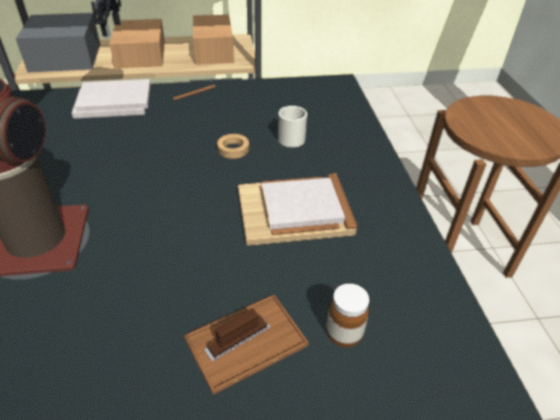

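The top view shows the jig at about (222–313, 125–243) with the board's near edge at row ~216. The tray corners are near (380,220), (434,199), (470,278) and (419,301), and the file runs from (408,232) to (440,283). The side view agrees, with the jar beyond the tray. Next I'll zoom in for accurate corners.

```bash
cat > h.py <<'E'
from plant import telemetry, imaging, job, models
import cv2,numpy as np
from scipy.spatial.transform import Rotation as R
np.set_printoptions(precision=4,suppress=True)
def Rq(q): return R.from_quat(np.roll(q,-1)).as_matrix()
def px2w(c,uv,z):
    d=Rq(c["rotation"])@np.linalg.inv(c["camera_matrix"])@np.array([*uv,1.]);o=np.array(c["xyz"])
    return o+d*(z-o[2])/d[2]
def w2px(c,p):
    q=c["camera_matrix"]@(Rq(c["rotation"]).T@(np.array(p)-c["xyz"]));return q[:2]/q[2]
E
python3 - <<'E'
from h import *
import pickle
c=imaging.capture("top");pickle.dump(c,open("top.pkl","wb"));im=c["pixels"]
def z(r0,r1,c0,c1,k): return cv2.resize(im[r0:r1,c0:c1],None,fx=k,fy=k,interpolation=cv2.INTER_CUBIC)
a=z(117,257,215,320,4);b=z(190,310,370,475,4)
o=np.zeros((560,840,3),np.uint8)[:, :800]
o[:560,:400]=a[:,:400];o[:480,400:800]=b[:,:400]
cv2.imwrite("pics/zoom.png",o)
for n,uv,h in (("jig",(222,126),.032),("jig",(311,125),.032),("jig",(313,241),.02),("jig",(223,243),.02),("b",(231,135),.038),("b",(299,134),.038),("b",(302,215),.038),("b",(231,216),.038),("t",(380,220),.012),("t",(434,199),.012),("t",(470,278),.012),("t",(419,301),.012)): print(n,px2w(c,uv,h))
E
```

```text
jig [0.7374 0.1269 0.032 ]
jig [ 0.7381 -0.0729  0.032 ]
jig [ 0.4782 -0.0738  0.02  ]
jig [0.4758 0.1253 0.02  ]
b [0.7149 0.106  0.038 ]
b [ 0.7159 -0.0454  0.038 ]
b [ 0.5347 -0.0493  0.038 ]
b [0.534  0.1057 0.038 ]
t [ 0.524 -0.226  0.012]
t [ 0.5704 -0.3499  0.012 ]
t [ 0.393  -0.4218  0.012 ]
t [ 0.344  -0.3062  0.012 ]
```

View pics/zoom.png

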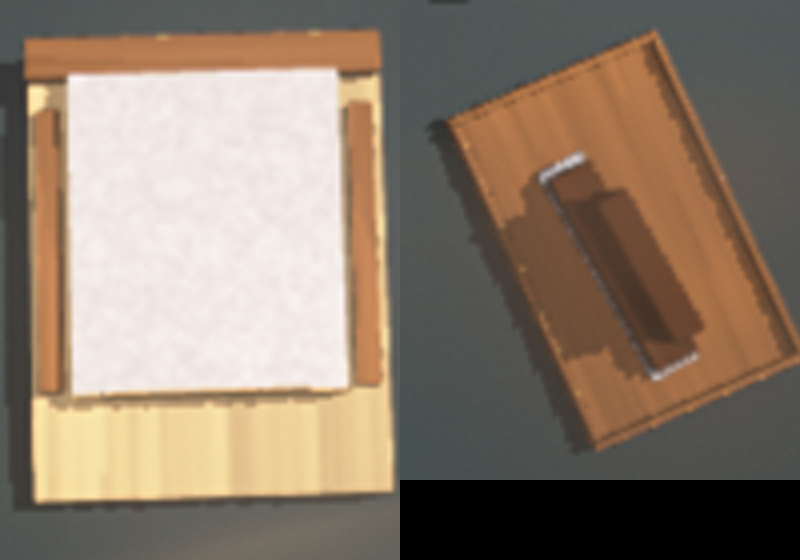

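Run:
```python
from h import *
import pickle
c=pickle.load(open("top.pkl","rb"))
def cv(p,r0,c0): return ((p[0]+.5)/4+c0-.5,(p[1]+.5)/4+r0-.5)
def fit(name,pts,loc,off):
    W=np.array([px2w(c,cv(p,*off),l[2])[:2] for p,l in zip(pts,loc)]);L=np.array(loc)[:,:2]
    wm,lm=W.mean(0),L.mean(0);H=(L-lm).T@(W-wm)
    a=np.arctan2(H[0,1]-H[1,0],H[0,0]+H[1,1]);M=np.array([[np.cos(a),-np.sin(a)],[np.sin(a),np.cos(a)]])
    t=wm-M@lm;print(name,t,a,"res mm",1e3*np.linalg.norm(W-(L@M.T+t),axis=1));return t,M
j=fit("jig",[(25,40),(381,31),(393,491),(34,502)],[(.13,.1,.032),(.13,-.1,.032),(-.13,-.1,.02),(-.13,.1,.02)],(117,215))
b=fit("board",[(67,74),(337,68),(350,387),(72,394)],[(.09,.075,.038),(.09,-.075,.038),(-.09,-.075,.038),(-.09,.075,.038)],(117,215))
print("edge",b[1]@[-.09,0]+b[0], j[1]@[-.074,0]+j[0])
fit("tray",[(47,124),(256,32),(400,358),(196,450)],[(.1,.065,.012),(.1,-.065,.012),(-.1,-.065,.012),(-.1,.065,.012)],(190,370))
fit("blade",[(140,178),(183,155),(297,355),(255,380)],[(.065,.014,.01),(.065,-.014,.01),(-.065,-.014,.01),(-.065,.014,.01)],(190,370))
fit("ridge",[(201,197),(234,190),(302,332),(268,345)],[(.0425,.01,.062),(.0425,-.01,.062),(-.0425,-.01,.062),(-.0425,.01,.062)],(190,370))
```

```text
jig [0.6088 0.0276] 0.016306167390479527 res mm [1.1703 0.8639 1.6547 0.7213]
board [0.6263 0.0281] 0.01865266663462633 res mm [0.5114 1.0107 1.2116 1.1318]
edge [0.5364 0.0265] [0.5348 0.0264]
tray [ 0.457  -0.3261] 0.39030282617319906 res mm [2.4916 1.2461 3.6007 2.1138]
blade [ 0.442  -0.3228] 0.4855490057153117 res mm [1.3791 1.7055 1.9009 1.2097]
ridge [ 0.4429 -0.3219] 0.3926227094486564 res mm [1.1407 3.1404 0.5984 1.6102]
```

Units first: shifts go in shares of 0.4 m and turns go in shares of 360 degrees. So -0.315 m / 0.4 = -0.7875, -0.23 m / 0.4 = -0.575, 1.22 rad / 6.2832 = 0.1942.

servo_tool([
  [1,-0.7875,-0.575,0,0,0,0.1942],
  [1,-0.7875,-0.575,0,0,0,0.1942],
  [1,-0.7875,-0.575,0,0,0,0.1942],
  [1,-0.7875,-0.575,0,0,0,0.1942],
  [1,-0.7875,-0.575,0,0,0,0.1942],
  [1,-0.7875,-0.575,0,0,0,0.1942],
  [1,-0.7875,-0.575,0,0,0,0.1942],
  [1,-0.7875,-0.575,0,0,0,0.1942],
  [1,-0.7875,-0.575,0,0,0,0.1942],
  [1,-0.7875,-0.575,0,0,0,0.1942],
])

```text
time: 1.78
position: [0.4045, 0.3027, 0.1995]
ee_rot: [0.001, 0.673, 0.74, 0.0]
contact_force: [-0.2, -0.4, 1.0]
gripper_width: 1.002
grip_force: 0.0
```

```bash
cat >> h.py <<'E'
def go(x,y,z,yaw):
    s=telemetry.state();M=Rq(s["ee_rot"]);T=np.column_stack([[np.cos(yaw),np.sin(yaw),0],[np.sin(yaw),-np.cos(yaw),0],[0,0,-1]])
    print("t",s["time"],"pos",s["position"],"yaw",np.arctan2(M[1,0],M[0,0]),"F",s["contact_force"],"grip",s["grip_force"],s["gripper_width"],"q",s["qpos"])
    d=np.array([x,y,z])-s["position"]
    print("shift",M.T@d,"turn",R.from_matrix(M.T@T).as_rotvec())
E
python3 -c "
from h import *
go(.442,-.322,.2,.45)"
```

```text
t 1.7833 pos [0.4045 0.3027 0.1995] yaw 1.6662134422382222 F [-0.1596 -0.3732  0.9732] grip 0.0 1.0020534521328253 q [ 0.4877 -0.07    1.8332 -0.002   1.3774  0.3926]
shift [-0.6254 -0.0222  0.0003] turn [0.0024 0.0002 1.2162]
```

In the tool's units: -0.4 m / 0.4 = -1, -0.014 m / 0.4 = -0.035, 1.21 rad / 6.2832 = 0.1926.

servo_tool([
  [1,-1,-0.035,0,0,0,0.1926],
  [1,-1,-0.035,0,0,0,0.1926],
  [1,-1,-0.035,0,0,0,0.1926],
  [1,-1,-0.035,0,0,0,0.1926],
  [1,-1,-0.035,0,0,0,0.1926],
  [1,-1,-0.035,0,0,0,0.1926],
  [1,-1,-0.035,0,0,0,0.1926],
  [1,-1,-0.035,0,0,0,0.1926],
  [1,-1,-0.035,0,0,0,0.1926],
  [1,-1,-0.035,0,0,0,0.1926],
])

```text
time: 2.62
position: [0.4295, -0.0965, 0.1996]
ee_rot: [0.001, 0.974, 0.227, 0.0]
contact_force: [0.2, -0.5, 0.5]
gripper_width: 1.0
grip_force: 0.0
```

```bash
python3 -c "
from h import *
go(.442,-.322,.2,.45)"
```

```text
t 2.6167 pos [ 0.4295 -0.0965  0.1996] yaw 0.45734759666173946 F [ 0.1665 -0.5257  0.5111] grip 0.0 1.0000190200747092 q [-0.3995 -0.2406  1.983  -0.0012  1.3975  0.7141]
shift [-0.0884  0.2078 -0.    ] turn [ 0.002  -0.0002  0.0073]
```

In the tool's units: 0.208 m / 0.4 = 0.52, -0.088 m / 0.4 = -0.22.

servo_tool([
  [1,-0.22,0.52,0,0,0,0],
  [1,-0.22,0.52,0,0,0,0],
  [1,-0.22,0.52,0,0,0,0],
  [1,-0.22,0.52,0,0,0,0],
  [1,-0.22,0.52,0,0,0,0],
  [1,-0.22,0.52,0,0,0,0],
  [1,-0.22,0.52,0,0,0,0],
  [1,-0.22,0.52,0,0,0,0],
])

```text
time: 3.28
position: [0.444, -0.3189, 0.1987]
ee_rot: [-0.0, 0.973, 0.23, -0.0]
contact_force: [-0.3, 0.7, 0.4]
gripper_width: 1.001
grip_force: 0.0
```

```bash
python3 -c "
from h import *
import pickle
go(.442,-.322,.08,.45)
c=imaging.capture('wrist');pickle.dump(c,open('w.pkl','wb'));cv2.imwrite('pics/w0.png',c['pixels'])
print(c['xyz'],c['rotation'],c['camera_matrix'])
print([(d['location'],d['p']) for d in models.boxes_of('wrist','file')])"
```

```text
t 3.2833 pos [ 0.444  -0.3189  0.1987] yaw 0.46364513953218406 F [-0.2861  0.7122  0.3521] grip 0.0 1.0011782241987897 q [-0.7672  0.0345  1.7315  0.0003  1.3766  0.3398]
shift [-0.0032  0.002   0.1187] turn [-0.001   0.0001  0.0136]
[ 0.5087 -0.2855  0.3728] [ 0.1224  0.8419 -0.52   -0.0762] [[298.096    0.     279.6549]
 [  0.     298.096  203.4985]
 [  0.       0.       1.    ]]
[([0.4607, -0.3144, 0.0638], 0.8)]
```

View pics/w0.png

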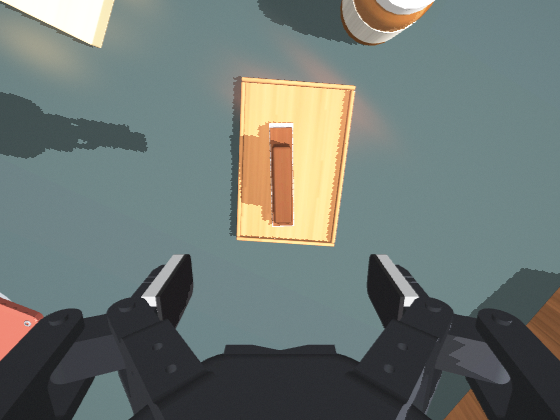

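The wrist view shows the ridge top from about (273,146) to (293,223) and the blade's far end at (269–294, 123). The tray is at (240–355, 78–245).

```bash
python3 -c "
from h import *
import pickle
c=pickle.load(open('w.pkl','rb'))
for n,z,P in (('blade',.010,[(269,123),(294,124),(294.5,226),(272,225)]),('ridge',.062,[(273,146),(292,146),(293,223),(274,223)]),('tray',.012,[(240,78),(355,86),(333,245),(237,239)])):
    W=np.array([px2w(c,p,z)[:2] for p in P]);u=W[0]+W[1]-W[2]-W[3];print(n,W.mean(0),np.arctan2(u[1],u[0]),np.linalg.norm(u)/2)
    print(W)
"
```

```text
blade [ 0.444  -0.3213] 0.48359586486626543 0.12797863110400726
[[ 0.4946 -0.2781]
 [ 0.5067 -0.3049]
 [ 0.3933 -0.3644]
 [ 0.3814 -0.3377]]
ridge [ 0.4449 -0.3211] 0.4799530449892693 0.08430194261274764
[[ 0.4779 -0.2929]
 [ 0.4867 -0.3104]
 [ 0.4122 -0.35  ]
 [ 0.4028 -0.3311]]
tray [ 0.4588 -0.3254] 0.3971189067680905 0.19595720141979295
[[ 0.5239 -0.2277]
 [ 0.5745 -0.3474]
 [ 0.3929 -0.4216]
 [ 0.3441 -0.305 ]]
```

In the tool's units: 0.169 m / 0.4 = 0.4225, 0.0025 m / 0.4 = 0.0063, -0.02 rad / 6.2832 = -0.0032.

servo_tool([
  [1,-0.005,0.0063,0.1,0,0,-0.0032],
  [1,-0.005,0.0063,0.2,0,0,-0.0032],
  [1,-0.005,0.0063,0.3,0,0,-0.0032],
  [1,-0.005,0.0063,0.375,0,0,-0.0032],
  [1,-0.005,0.0063,0.4225,0,0,-0.0032],
  [1,-0.005,0.0063,0.4225,0,0,-0.0032],
  [1,-0.005,0.0063,0.4225,0,0,-0.0032],
  [1,-0.005,0.0063,0.4225,0,0,-0.0032],
])

```text
time: 4.05
position: [0.4451, -0.3215, 0.0321]
ee_rot: [0.001, 0.97, 0.241, 0.001]
contact_force: [-0.2, -0.6, 0.1]
gripper_width: 1.0
grip_force: 0.0
```

```bash
python3 -c "
from h import *
go(.4435,-.322,.03,.483)"
```

```text
t 4.05 pos [ 0.4451 -0.3215  0.0321] yaw 0.4870605701457407 F [-0.2434 -0.6014  0.0547] grip 0.0 1.0001338374578876 q [-0.7692  0.2226  1.861   0.      1.0552  0.3146]
shift [-0.0017 -0.0003  0.0021] turn [ 0.0026 -0.0009  0.0041]
```

servo_tool([
  [0.1,0,0,0,0,0,0],
  [0.1,0,0,0,0,0,0],
  [0,0,0,0,0,0,0],
  [0,0,0,0,0,0,0],
  [0,0,0,0,0,0,0],
  [0,0,0,0,0,0,0],
  [0,0,0,0,0,0,0],
  [0,0,0,0,0,0,0],
  [0,0,0,0,0,0,0],
  [0,0,0,0,0,0,0],
], squeeze=100)

```text
time: 4.88
position: [0.4437, -0.3213, 0.03]
ee_rot: [-0.0, 0.971, 0.24, -0.0]
contact_force: [0.1, 0.8, -0.1]
gripper_width: -0.001
grip_force: 0.0
```

```bash
python3 -c "
from h import *
go(.4435,-.322,.15,.483)"
```

```text
t 4.8833 pos [ 0.4437 -0.3213  0.03  ] yaw 0.4857228762124002 F [ 0.1072  0.7883 -0.1397] grip 0.0 -0.0008159686862214867 q [-0.7706  0.2253  1.8624  0.      1.0541  0.3144]
shift [-0.0005  0.0005 -0.12  ] turn [-0.0002  0.      0.0027]
```

The fingers shut completely with no grip force, so I'll look at what happened.

```bash
python3 -c "
from h import *
c=imaging.capture('wrist');d=imaging.capture('side')['pixels'][250:400,150:350]
o=np.zeros((420,800,3),np.uint8);o[:,:400]=c['pixels'][:,80:480];o[:300,400:]=cv2.resize(d,None,fx=2,fy=2,interpolation=cv2.INTER_CUBIC)
cv2.imwrite('pics/g0.png',o)
for n in ('wrist','side'): print([(d['location'],d['p']) for d in models.boxes_of(n,'file')])"
```

```text
[([0.4778, -0.3033, 0.0656], 0.95)]
[([0.433, -0.3349, 0.0244], 0.56)]
```

View pics/g0.png

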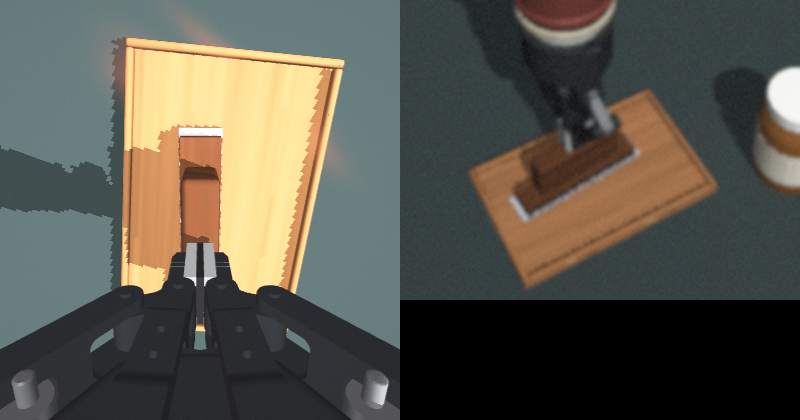

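```bash
python3 -c "
from h import *
import pickle
p=telemetry.state()['position'];print(p)
c=imaging.capture('wrist');d=imaging.capture('side');pickle.dump((c,d),open('g.pkl','wb'))
print(c['xyz'])
print('tcp in wrist',w2px(c,p),'grasp pt',w2px(c,p+[0,0,.019]),'side',w2px(d,p),w2px(d,p+[0,0,.019]))
print('side crop', (w2px(d,p)-[150,250])*2+[400,0])
print('blade far',px2w(c,(259,134),.01),px2w(c,(302,136),.01))
print('ridge far top',px2w(c,(262,180),.062),px2w(c,(299,180),.062))
for q in [(127,39),(343,62)]: print('tray',px2w(c,(q[0]+80,q[1]),.012))
cv2.imwrite('pics/g1.png',cv2.resize(d['pixels'][270:370,180:313],None,fx=6,fy=6,interpolation=cv2.INTER_CUBIC))
"
```

```text
[ 0.4437 -0.3213  0.0301]
[ 0.5076 -0.2863  0.2041]
tcp in wrist [281.3698 235.4057] grasp pt [281.5576 248.3771] side [237.4378 330.4912] [237.0788 324.6684]
side crop [574.8757 160.9824]
blade far [ 0.4911 -0.2802  0.01  ] [ 0.5028 -0.305   0.01  ]
ridge far top [ 0.4767 -0.2929  0.062 ] [ 0.4851 -0.3088  0.062 ]
tray [ 0.525  -0.2296  0.012 ]
tray [ 0.5734 -0.3471  0.012 ]
```

View pics/g1.png

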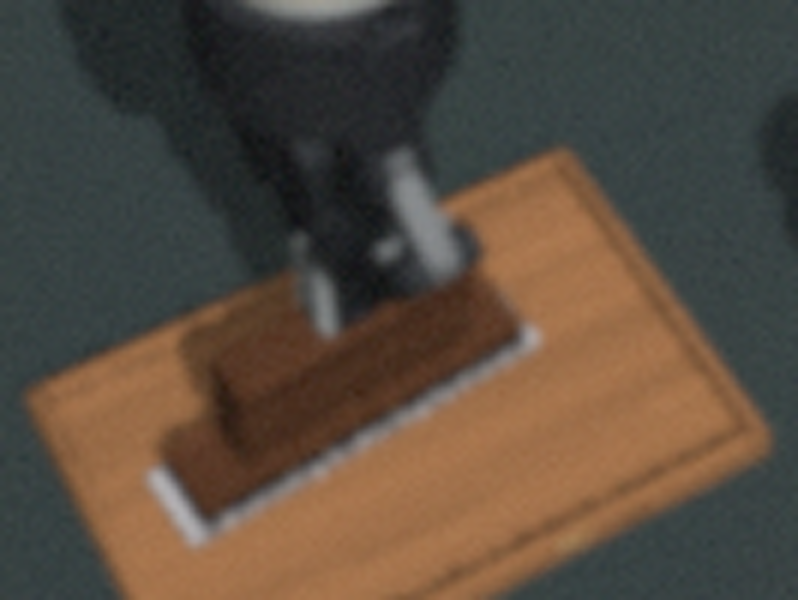

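```bash
python3 -c "
from h import *
import pickle
w=pickle.load(open('w.pkl','rb'));c,d=pickle.load(open('g.pkl','rb'))
def pts(cam,p,yaw,ys,z):
    x=np.array([np.cos(yaw),np.sin(yaw),0]);y=np.array([np.sin(yaw),-np.cos(yaw),0])
    for s in ys:
        for a in (.011,-.011): print(round(s,4),a,z,w2px(cam,np.array([p[0],p[1],z])+a*x+s*y))
p=(.444,-.3189)
print('open');[pts(w,p,.4636,(-.0425,.0425),z) for z in (.1987,.2117,.2377)]
p=(.4437,-.3213)
print('shut wrist');[pts(c,p,.4857,(0,),z) for z in (.03,.045,.07)]
print('shut side');[pts(d,p,.4857,(0,),z) for z in (.03,.065)]
s=telemetry.state();print(s['gripper_width'],s['grip_force'],s['qpos'])
"
```

```text
open
-0.0425 0.011 0.1987 [212.8034 218.8622]
-0.0425 -0.011 0.1987 [214.9871 251.2999]
0.0425 0.011 0.1987 [350.1481 218.9635]
0.0425 -0.011 0.1987 [347.8116 251.4081]
-0.0425 0.011 0.2117 [207.9426 226.4022]
-0.0425 -0.011 0.2117 [210.4499 260.8407]
0.0425 0.011 0.2117 [355.2348 226.5135]
0.0425 -0.011 0.2117 [352.5558 260.9597]
-0.0425 0.011 0.2377 [195.7513 245.313 ]
-0.0425 -0.011 0.2377 [199.1648 284.5713]
0.0425 0.011 0.2377 [367.9936 245.4509]
0.0425 -0.011 0.2377 [364.357 284.719]
shut wrist
0 0.011 0.03 [281.3923 218.9529]
0 -0.011 0.03 [281.3177 251.3854]
0 0.011 0.045 [281.5417 227.7569]
0 -0.011 0.045 [281.4558 262.519 ]
0 0.011 0.07 [281.8561 246.2782]
0 -0.011 0.07 [281.7438 285.7405]
shut side
0 0.011 0.03 [242.338  327.6927]
0 -0.011 0.03 [232.4374 333.3784]
0 0.011 0.065 [241.8024 316.8191]
0 -0.011 0.065 [231.6298 322.5405]
-0.0016358721570867 0.0 [-0.7706  0.2252  1.8623 -0.      1.0541  0.3144]
```

The shut fingertips appear at about v=243 in the wrist view, and at (235,326) in the side view. That puts the real fingertips about 35 mm higher than the reported TCP. They closed just above the ridge and the file did not move. I'll open, go about 33 mm lower and grip again.

In the tool's units: 0.031 m / 0.4 = 0.0775, 0.024 m / 0.4 = 0.06.

servo_tool([
  [1,0,0,0,0,0,0],
  [1,0,0,0,0,0,0],
  [1,0,0,0,0,0,0],
  [1,0,0,0,0,0,0],
  [1,0,0,0,0,0,0],
  [1,0,0,0.02,0,0,0],
  [1,0,0,0.04,0,0,0],
  [1,0,0,0.06,0,0,0],
  [1,0,0,0.0775,0,0,0],
  [1,0,0,0.0775,0,0,0],
])

```text
time: 6.02
position: [0.4423, -0.3199, -0.0034]
ee_rot: [-0.002, 0.971, 0.241, -0.001]
contact_force: [0.3, 1.1, 0.4]
gripper_width: 1.001
grip_force: 0.0
```

servo_tool([
  [0.1,0,0,0,0,0,0],
  [0.1,0,0,0,0,0,0],
  [0,0,0,0,0,0,0],
  [0,0,0,0,0,0,0],
  [0,0,0,0,0,0,0],
  [0,0,0,0,0,0,0],
  [0,0,0,0,0,0,0],
  [0,0,0,0,0,0,0],
], squeeze=100)

```text
time: 6.68
position: [0.444, -0.3215, -0.0005]
ee_rot: [0.0, 0.971, 0.241, 0.0]
contact_force: [-0.6, -1.2, 3.1]
gripper_width: 0.216
grip_force: 97.5
```

```bash
python3 -c "
from h import *
go(.4435,-.322,.15,.483)"
```

```text
t 6.6833 pos [ 0.444  -0.3215 -0.0005] yaw 0.4857656411750418 F [-0.6308 -1.1804  3.0951] grip 97.49338746070862 0.21639693515787925 q [-0.7706  0.2733  1.8724  0.      0.9952  0.3144]
shift [-0.0007  0.0003 -0.1505] turn [ 0.0006 -0.0002  0.0028]
```

In the tool's units: -0.1 m / 0.4 = -0.25, -0.09 m / 0.4 = -0.225.

servo_tool([
  [0,0,0,-0.025,0,0,0],
  [0,0,0,-0.075,0,0,0],
  [0,0,0,-0.15,0,0,0],
  [0,0,0,-0.225,0,0,0],
  [0,0,0,-0.25,0,0,0],
])

```text
time: 7.1
position: [0.4456, -0.323, 0.1038]
ee_rot: [0.003, 0.971, 0.241, 0.002]
contact_force: [0.9, -1.5, -2.2]
gripper_width: 0.218
grip_force: 98.3
```

In the tool's units: -0.288 m / 0.4 = -0.72, -0.273 m / 0.4 = -0.6825, 0.469 rad / 6.2832 = 0.0746.

servo_tool([
  [0,0.025,-0.0375,0,0,0,0.0048],
  [0,0.075,-0.11,0,0,0,0.0159],
  [0,0.1325,-0.1925,0,0,0,0.0239],
  [0,0.19,-0.275,0,0,0,0.0318],
  [0,0.2475,-0.36,0,0,0,0.0398],
  [0,0.305,-0.4425,0,0,0,0.0477],
  [0,0.3625,-0.5275,0,0,0,0.0557],
  [0,0.42,-0.61,0,0,0,0.0637],
  [0,0.47,-0.6825,0,0,0,0.0716],
  [0,0.495,-0.72,0,0,0,0.0746],
])

```text
time: 7.93
position: [0.4835, 0.0297, 0.0983]
ee_rot: [-0.001, 1.0, 0.008, -0.001]
contact_force: [0.2, -0.5, -2.9]
gripper_width: 0.215
grip_force: 98.3
```

servo_tool([
  [0,0,0,0,0,0,0],
  [0,0,0,0,0,0,0],
  [0,0,0,0,0,0,0],
  [0,0,0,0,0,0,0],
  [0,0,0,0,0,0,0],
])

```text
time: 8.35
position: [0.4842, 0.0248, 0.0989]
ee_rot: [0.0, 1.0, 0.008, -0.0]
contact_force: [-0.1, -0.1, -3.6]
gripper_width: 0.222
grip_force: 98.4
```

```bash
python3 -c "
from h import *
go(.4855,.0255,.0595,.017)
c=imaging.capture('wrist')['pixels'];d=imaging.capture('side')
o=np.zeros((420,800,3),np.uint8);o[:,:400]=c[:,80:480];o[:400,400:]=cv2.resize(d['pixels'][130:260,220:350],(400,400),interpolation=cv2.INTER_CUBIC)
cv2.imwrite('pics/s0.png',o)"
```

```text
t 8.35 pos [0.4842 0.0248 0.0989] yaw 0.015223280694468261 F [-0.0899 -0.1423 -3.6353] grip 98.39857578277588 0.2216203721911977 q [-0.1116 -0.0183  1.9811 -0.0002  1.1792  1.4441]
shift [ 0.0013 -0.0007  0.0394] turn [ 0.0001  0.0004 -0.0018]
```

View pics/s0.png

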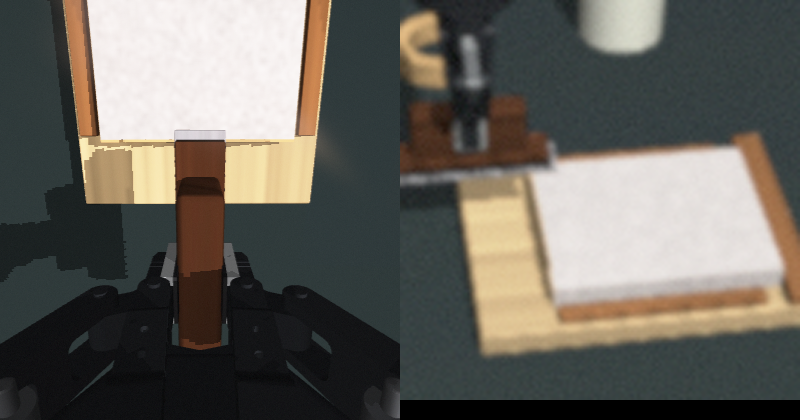

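The file is held level and square to the board. In the wrist view its front end is at (255–305, 135), just above the lip. Now I'll check where the held sole sits and lower towards the lip.

In the tool's units: 0.051 m / 0.4 = 0.1275, 0.05 m / 0.4 = 0.125.

servo_tool([
  [0,0.0025,-0.0013,0.0375,0,0,0],
  [0,0.0025,-0.0013,0.0875,0,0,0],
  [0,0.0025,-0.0013,0.115,0,0,0],
  [0,0.0025,-0.0013,0.125,0,0,0],
  [0,0.0025,-0.0013,0.1275,0,0,0],
  [0,0.0025,-0.0013,0.1275,0,0,0],
  [0,0.0025,-0.0013,0.1275,0,0,0],
])

```text
time: 9.03
position: [0.4862, 0.0262, 0.049]
ee_rot: [0.0, 1.0, 0.008, 0.001]
contact_force: [0.4, 0.1, -2.6]
gripper_width: 0.217
grip_force: 98.6
```

```bash
cat >> h.py <<'E'
def st(n=4):
    P=[];F=[]
    for _ in range(n):
        s=telemetry.state();P.append(s["position"]);F.append(s["contact_force"]);imaging.capture("wrist")
    P=np.mean(P,0);e=P-[.5355,.0262,.038]
    M=Rq(s["ee_rot"])
    print("t %.2f edge-x %.1f y %.1f sole-z %.1f mm"%(s["time"],e[0]*1e3,e[1]*1e3,(e[2]+.0055)*1e3),"F",np.mean(F,0),"tau",s["wrist_torque"],"tilt",M[:,2][:2])
E
python3 -c "
from h import *
st()
c=imaging.capture('wrist');p=telemetry.state()['position'];print(p)
g=c['pixels'][:,270:290].mean(1); print(c['xyz'])
for v in range(100,160,4): print(v,g[v].astype(int),px2w(c,(280,v),p[2]+.0105)[0]-p[0])
"
```

```text
t 9.18 edge-x -49.3 y 0.0 sole-z 16.6 mm F [-0.2395  0.1556 -2.7704] tau [ 0.0417  0.0038 -0.073 ] tilt [ 0.0016 -0.0002]
[0.4859 0.0263 0.0487]
[0.558  0.0286 0.2231]
100 [237 238 244] 0.07972173686512857
104 [238 239 245] 0.07774878300161475
108 [239 240 246] 0.07576150862548042
112 [239 240 245] 0.07375975725253453
116 [240 241 246] 0.07174337011032333
120 [238 239 245] 0.0697121860961501
124 [234 236 242] 0.06766604173416818
128 [233 234 241] 0.06560477113152158
132 [214 209 215] 0.06352820593350944
136 [214 209 215] 0.06143617527774908
140 [31 35 43] 0.0593285057473108
144 [41 59 99] 0.057205021322797645
148 [38 57 98] 0.055065543333342404
152 [36 56 98] 0.05290989040649402
156 [35 55 97] 0.05073787841696148
```

In the tool's units: 0.006 m / 0.4 = 0.015, 0.0055 m / 0.4 = 0.0138.

servo_tool([
  [0,0,0,0.0075,0,0,0],
  [0,0,0,0.0125,0,0,0],
  [0,0,0,0.0138,0,0,0],
  [0,0,0,0.015,0,0,0],
  [0,0,0,0.015,0,0,0],
])

```text
time: 9.7
position: [0.4852, 0.0264, 0.0418]
ee_rot: [-0.0, 1.0, 0.008, -0.0]
contact_force: [0.8, 0.6, -2.1]
gripper_width: 0.218
grip_force: 98.6
```

In the tool's units: 0.001 m / 0.4 = 0.0025, 0.0005 m / 0.4 = 0.0013.

servo_tool([
  [0,0,0,0.0013,0,0,0],
  [0,0,0,0.0025,0,0,0],
  [0,0,0,0.0025,0,0,0],
])

```text
time: 9.95
position: [0.4854, 0.0264, 0.0411]
ee_rot: [-0.0, 1.0, 0.008, -0.0]
contact_force: [-0.1, -0.1, -2.5]
gripper_width: 0.217
grip_force: 98.6
```

In the tool's units: 0.001 m / 0.4 = 0.0025, 0.0005 m / 0.4 = 0.0013.

servo_tool([
  [0,0,0,0.0013,0,0,0],
  [0,0,0,0.0025,0,0,0],
  [0,0,0,0.0025,0,0,0],
])

```text
time: 10.2
position: [0.4853, 0.0264, 0.04]
ee_rot: [-0.0, 1.0, 0.008, -0.0]
contact_force: [-1.0, -0.0, -3.5]
gripper_width: 0.215
grip_force: 98.6
```

In the tool's units: 0.0007 m / 0.4 = 0.0018, 0.0005 m / 0.4 = 0.0013.

servo_tool([
  [0,0,0,0.0013,0,0,0],
  [0,0,0,0.0018,0,0,0],
  [0,0,0,0.0018,0,0,0],
])

```text
time: 10.45
position: [0.4853, 0.0264, 0.0393]
ee_rot: [-0.0, 1.0, 0.008, -0.0]
contact_force: [0.3, 0.4, -3.5]
gripper_width: 0.214
grip_force: 98.6
```

In the tool's units: 0.0007 m / 0.4 = 0.0018, 0.0005 m / 0.4 = 0.0013.

servo_tool([
  [0,0,0,0.0013,0,0,0],
  [0,0,0,0.0018,0,0,0],
  [0,0,0,0.0018,0,0,0],
])

```text
time: 10.7
position: [0.4855, 0.0263, 0.0387]
ee_rot: [0.0, 1.0, 0.008, 0.0]
contact_force: [-0.8, -0.3, -1.3]
gripper_width: 0.216
grip_force: 98.6
```

In the tool's units: 0.0007 m / 0.4 = 0.0018, 0.0005 m / 0.4 = 0.0013.

servo_tool([
  [0,0,0,0.0013,0,0,0],
  [0,0,0,0.0018,0,0,0],
  [0,0,0,0.0018,0,0,0],
])

```text
time: 10.95
position: [0.4855, 0.0264, 0.0383]
ee_rot: [0.0, 1.0, 0.008, 0.0]
contact_force: [-2.2, -0.3, 0.7]
gripper_width: 0.215
grip_force: 98.8
```

In the tool's units: 0.0125 m / 0.4 = 0.0313, 0.01 m / 0.4 = 0.025.

servo_tool([
  [0,0.0025,0,0.0005,0,0,0],
  [0,0.0075,0,0.001,0,0,0],
  [0,0.0125,0,0.0013,0,0,0],
  [0,0.0188,0,0.0013,0,0,0],
  [0,0.025,0,0.0013,0,0,0],
  [0,0.0313,0,0.0015,0,0,0],
])

```text
time: 11.45
position: [0.4982, 0.0265, 0.0376]
ee_rot: [0.0, 1.0, 0.008, -0.0]
contact_force: [-4.7, 0.9, 5.8]
gripper_width: 0.218
grip_force: 99.4
```

In the tool's units: 0.015 m / 0.4 = 0.0375, 0.0125 m / 0.4 = 0.0313.

servo_tool([
  [0,0.0063,0,0,0,0,0],
  [0,0.0125,0,0.0003,0,0,0],
  [0,0.0188,0,0.0003,0,0,0],
  [0,0.025,0,0.0005,0,0,0],
  [0,0.0313,0,0.0005,0,0,0],
  [0,0.0375,0,0.0008,0,0,0],
])

```text
time: 11.95
position: [0.5131, 0.0268, 0.0374]
ee_rot: [0.0, 1.0, 0.008, -0.0]
contact_force: [-5.3, -0.7, 7.1]
gripper_width: 0.218
grip_force: 99.7
```

In the tool's units: 0.015 m / 0.4 = 0.0375, 0.0125 m / 0.4 = 0.0313.

servo_tool([
  [0,0.0063,0,0,0,0,0],
  [0,0.0125,0,0.0003,0,0,0],
  [0,0.0188,0,0.0003,0,0,0],
  [0,0.025,0,0.0005,0,0,0],
  [0,0.0313,0,0.0005,0,0,0],
  [0,0.0375,0,0.0008,0,0,0],
])

```text
time: 12.45
position: [0.528, 0.027, 0.0373]
ee_rot: [0.0, 1.0, 0.008, -0.0]
contact_force: [-5.8, 0.3, 8.3]
gripper_width: 0.218
grip_force: 99.9
```

In the tool's units: 0.015 m / 0.4 = 0.0375, 0.0125 m / 0.4 = 0.0313.

servo_tool([
  [0,0.0063,0,0,0,0,0],
  [0,0.0125,0,0.0003,0,0,0],
  [0,0.0188,0,0.0003,0,0,0],
  [0,0.025,0,0.0005,0,0,0],
  [0,0.0313,0,0.0005,0,0,0],
  [0,0.0375,0,0.0008,0,0,0],
])

```text
time: 12.95
position: [0.5428, 0.0273, 0.037]
ee_rot: [0.0, 1.0, 0.008, -0.001]
contact_force: [-5.7, -0.2, 8.4]
gripper_width: 0.216
grip_force: 100.1
```

In the tool's units: 0.016 m / 0.4 = 0.04, 0.008 m / 0.4 = 0.02.

servo_tool([
  [0,0.005,0,0,0,0,0],
  [0,0.01,0,0.0003,0,0,0],
  [0,0.015,0,0.0003,0,0,0],
  [0,0.02,0,0.0005,0,0,0],
  [0,0.025,0,0.0005,0,0,0],
  [0,0.03,0,0.0008,0,0,0],
  [0,0.035,0,0.0008,0,0,0],
  [0,0.04,0,0.001,0,0,0],
])

```text
time: 13.62
position: [0.5589, 0.0276, 0.0367]
ee_rot: [0.0, 1.0, 0.008, -0.0]
contact_force: [-6.0, -0.2, 9.7]
gripper_width: 0.213
grip_force: 100.2
```

In the tool's units: 0.016 m / 0.4 = 0.04, 0.008 m / 0.4 = 0.02.

servo_tool([
  [0,0.005,0,0,0,0,0],
  [0,0.01,0,0.0003,0,0,0],
  [0,0.015,0,0.0003,0,0,0],
  [0,0.02,0,0.0005,0,0,0],
  [0,0.025,0,0.0005,0,0,0],
  [0,0.03,0,0.0008,0,0,0],
  [0,0.035,0,0.0008,0,0,0],
  [0,0.04,0,0.001,0,0,0],
])

```text
time: 14.28
position: [0.575, 0.0279, 0.0363]
ee_rot: [0.0, 1.0, 0.008, -0.0]
contact_force: [-4.8, 0.5, 8.4]
gripper_width: 0.214
grip_force: 100.2
```

In the tool's units: -0.025 m / 0.4 = -0.0625, -0.018 m / 0.4 = -0.045.

servo_tool([
  [0,0,0,-0.015,0,0,0],
  [0,0,0,-0.045,0,0,0],
  [0,0,0,-0.0625,0,0,0],
  [0,0,0,-0.0625,0,0,0],
  [0,0,0,-0.0625,0,0,0],
])

```text
time: 14.7
position: [0.5756, 0.0278, 0.0615]
ee_rot: [0.0, 1.0, 0.008, 0.001]
contact_force: [0.1, -0.0, -2.5]
gripper_width: 0.216
grip_force: 98.7
```

In the tool's units: -0.088 m / 0.4 = -0.22, -0.083 m / 0.4 = -0.2075.

servo_tool([
  [0,-0.0625,0,0,0,0,0],
  [0,-0.15,0,0,0,0,0],
  [0,-0.2075,0,0,0,0,0],
  [0,-0.22,0.0025,0.005,0,0,0],
  [0,-0.22,0.0025,0.025,0,0,0],
  [0,-0.22,0.0025,0.045,0,0,0],
  [0,-0.22,0.0025,0.055,0,0,0],
  [0,-0.22,0.0025,0.058,0,0,0],
  [0,-0.22,0.0025,0.058,0,0,0],
  [0,-0.22,0.0025,0.058,0,0,0],
])

```text
time: 15.53
position: [0.4876, 0.0253, 0.0377]
ee_rot: [0.0, 1.0, 0.008, 0.0]
contact_force: [-1.2, 0.4, 1.1]
gripper_width: 0.213
grip_force: 99.2
```

In the tool's units: 0.014 m / 0.4 = 0.035, 0.008 m / 0.4 = 0.02.

servo_tool([
  [0,0.0025,0,0.0005,0,0,0],
  [0,0.005,0,0.001,0,0,0],
  [0,0.01,0,0.0015,0,0,0],
  [0,0.015,0,0.0018,0,0,0],
  [0,0.02,0,0.002,0,0,0],
  [0,0.025,0,0.0023,0,0,0],
  [0,0.03,0,0.0025,0,0,0],
  [0,0.035,0,0.0025,0,0,0],
])

```text
time: 16.2
position: [0.5013, 0.0256, 0.0368]
ee_rot: [0.0, 1.0, 0.008, 0.0]
contact_force: [-3.6, 0.3, 5.7]
gripper_width: 0.218
grip_force: 99.3
```

In the tool's units: 0.016 m / 0.4 = 0.04, 0.008 m / 0.4 = 0.02.

servo_tool([
  [0,0.005,0,0,0,0,0],
  [0,0.01,0,0.0003,0,0,0],
  [0,0.015,0,0.0003,0,0,0],
  [0,0.02,0,0.0005,0,0,0],
  [0,0.025,0,0.0005,0,0,0],
  [0,0.03,0,0.0008,0,0,0],
  [0,0.035,0,0.0008,0,0,0],
  [0,0.04,0,0.001,0,0,0],
])

```text
time: 16.87
position: [0.5172, 0.0259, 0.0365]
ee_rot: [0.0, 1.0, 0.008, 0.0]
contact_force: [-4.6, 1.3, 6.1]
gripper_width: 0.216
grip_force: 99.5
```

In the tool's units: 0.016 m / 0.4 = 0.04, 0.008 m / 0.4 = 0.02.

servo_tool([
  [0,0.005,0,0.0003,0,0,0],
  [0,0.01,0,0.0005,0,0,0],
  [0,0.015,0,0.0008,0,0,0],
  [0,0.02,0,0.001,0,0,0],
  [0,0.025,0,0.0013,0,0,0],
  [0,0.03,0,0.0015,0,0,0],
  [0,0.035,0,0.0015,0,0,0],
  [0,0.04,0,0.0018,0,0,0],
])

```text
time: 17.53
position: [0.5329, 0.0261, 0.0359]
ee_rot: [0.0, 1.0, 0.008, -0.0]
contact_force: [-6.6, 0.2, 8.4]
gripper_width: 0.218
grip_force: 99.9
```

In the tool's units: 0.016 m / 0.4 = 0.04, 0.008 m / 0.4 = 0.02.

servo_tool([
  [0,0.005,0,0,0,0,0],
  [0,0.01,0,0.0003,0,0,0],
  [0,0.015,0,0.0003,0,0,0],
  [0,0.02,0,0.0005,0,0,0],
  [0,0.025,0,0.0008,0,0,0],
  [0,0.03,0,0.001,0,0,0],
  [0,0.035,0,0.001,0,0,0],
  [0,0.04,0,0.0013,0,0,0],
])

```text
time: 18.2
position: [0.5484, 0.0264, 0.0352]
ee_rot: [0.0, 1.0, 0.008, -0.001]
contact_force: [-7.1, -0.4, 8.0]
gripper_width: 0.212
grip_force: 100.0
```

In the tool's units: 0.016 m / 0.4 = 0.04, 0.008 m / 0.4 = 0.02.

servo_tool([
  [0,0.005,0,0,0,0,0],
  [0,0.01,0,0.0003,0,0,0],
  [0,0.015,0,0.0005,0,0,0],
  [0,0.02,0,0.0008,0,0,0],
  [0,0.025,0,0.001,0,0,0],
  [0,0.03,0,0.001,0,0,0],
  [0,0.035,0,0.0013,0,0,0],
  [0,0.04,0,0.0015,0,0,0],
])

```text
time: 18.87
position: [0.5643, 0.0267, 0.0345]
ee_rot: [-0.0, 1.0, 0.008, -0.001]
contact_force: [-5.8, -0.8, 8.2]
gripper_width: 0.217
grip_force: 100.1
```

In the tool's units: 0.016 m / 0.4 = 0.04, 0.008 m / 0.4 = 0.02.

servo_tool([
  [0,0.005,0,0,0,0,0],
  [0,0.01,0,0.0003,0,0,0],
  [0,0.015,0,0.0005,0,0,0],
  [0,0.02,0,0.0008,0,0,0],
  [0,0.025,0,0.001,0,0,0],
  [0,0.03,0,0.001,0,0,0],
  [0,0.035,0,0.0013,0,0,0],
  [0,0.04,0,0.0015,0,0,0],
])

```text
time: 19.53
position: [0.5802, 0.027, 0.0338]
ee_rot: [-0.0, 1.0, 0.008, -0.001]
contact_force: [-5.1, 1.0, 7.0]
gripper_width: 0.217
grip_force: 100.0
```

In the tool's units: -0.025 m / 0.4 = -0.0625, -0.018 m / 0.4 = -0.045.

servo_tool([
  [0,0,0,-0.015,0,0,0],
  [0,0,0,-0.045,0,0,0],
  [0,0,0,-0.0625,0,0,0],
  [0,0,0,-0.0625,0,0,0],
  [0,0,0,-0.0625,0,0,0],
])

```text
time: 19.95
position: [0.5818, 0.0269, 0.0597]
ee_rot: [0.0, 1.0, 0.008, 0.001]
contact_force: [-0.2, 0.0, -2.9]
gripper_width: 0.21
grip_force: 98.7
```

In the tool's units: -0.094 m / 0.4 = -0.235, 0.001 m / 0.4 = 0.0025.

servo_tool([
  [0,-0.0625,0,0,0,0,0],
  [0,-0.15,0,0,0,0,0],
  [0,-0.22,0,0,0,0,0],
  [0,-0.235,0.0025,0.005,0,0,0],
  [0,-0.235,0.0025,0.025,0,0,0],
  [0,-0.235,0.0025,0.045,0,0,0],
  [0,-0.235,0.0025,0.055,0,0,0],
  [0,-0.235,0.0025,0.0583,0,0,0],
  [0,-0.235,0.0025,0.0583,0,0,0],
  [0,-0.235,0.0025,0.0583,0,0,0],
])

```text
time: 20.78
position: [0.4876, 0.0243, 0.0354]
ee_rot: [0.0, 1.0, 0.008, 0.0]
contact_force: [-1.6, -0.5, -1.9]
gripper_width: 0.215
grip_force: 98.8
```

In the tool's units: 0.014 m / 0.4 = 0.035, 0.008 m / 0.4 = 0.02.

servo_tool([
  [0,0.0025,0,0.0008,0,0,0],
  [0,0.005,0,0.0013,0,0,0],
  [0,0.01,0,0.0018,0,0,0],
  [0,0.015,0,0.0023,0,0,0],
  [0,0.02,0,0.0025,0,0,0],
  [0,0.025,0,0.0028,0,0,0],
  [0,0.03,0,0.003,0,0,0],
  [0,0.035,0,0.003,0,0,0],
])

```text
time: 21.45
position: [0.5012, 0.0246, 0.0344]
ee_rot: [0.0, 1.0, 0.008, -0.0]
contact_force: [-3.8, 0.3, 3.7]
gripper_width: 0.216
grip_force: 99.1
```

In the tool's units: 0.016 m / 0.4 = 0.04, 0.008 m / 0.4 = 0.02.

servo_tool([
  [0,0.005,0,0,0,0,0],
  [0,0.01,0,0.0003,0,0,0],
  [0,0.015,0,0.0005,0,0,0],
  [0,0.02,0,0.0005,0,0,0],
  [0,0.025,0,0.0008,0,0,0],
  [0,0.03,0,0.0008,0,0,0],
  [0,0.035,0,0.001,0,0,0],
  [0,0.04,0,0.001,0,0,0],
])

```text
time: 22.12
position: [0.5169, 0.0249, 0.0341]
ee_rot: [0.0, 1.0, 0.008, -0.0]
contact_force: [-5.5, 0.4, 7.3]
gripper_width: 0.215
grip_force: 99.6
```

In the tool's units: 0.016 m / 0.4 = 0.04, 0.008 m / 0.4 = 0.02.

servo_tool([
  [0,0.005,0,0,0,0,0],
  [0,0.01,0,0.0003,0,0,0],
  [0,0.015,0,0.0003,0,0,0],
  [0,0.02,0,0.0005,0,0,0],
  [0,0.025,0,0.0005,0,0,0],
  [0,0.03,0,0.0008,0,0,0],
  [0,0.035,0,0.0008,0,0,0],
  [0,0.04,0,0.001,0,0,0],
])

```text
time: 22.78
position: [0.5327, 0.0251, 0.0339]
ee_rot: [0.0, 1.0, 0.008, -0.001]
contact_force: [-7.3, -0.1, 9.5]
gripper_width: 0.217
grip_force: 100.0
```

In the tool's units: 0.016 m / 0.4 = 0.04, 0.008 m / 0.4 = 0.02.

servo_tool([
  [0,0.005,0,0,0,0,0],
  [0,0.01,0,0,0,0,0],
  [0,0.015,0,0.0003,0,0,0],
  [0,0.02,0,0.0003,0,0,0],
  [0,0.025,0,0.0003,0,0,0],
  [0,0.03,0,0.0005,0,0,0],
  [0,0.035,0,0.0005,0,0,0],
  [0,0.04,0,0.0005,0,0,0],
])

```text
time: 23.45
position: [0.5486, 0.0254, 0.0338]
ee_rot: [0.0, 1.0, 0.008, -0.001]
contact_force: [-7.2, -0.2, 10.1]
gripper_width: 0.213
grip_force: 100.2
```

In the tool's units: 0.016 m / 0.4 = 0.04, 0.008 m / 0.4 = 0.02.

servo_tool([
  [0,0.005,0,0,0,0,0],
  [0,0.01,0,0,0,0,0],
  [0,0.015,0,0,0,0,0],
  [0,0.02,0,0,0,0,0],
  [0,0.025,0,0.0003,0,0,0],
  [0,0.03,0,0.0003,0,0,0],
  [0,0.035,0,0.0003,0,0,0],
  [0,0.04,0,0.0003,0,0,0],
])

```text
time: 24.12
position: [0.5644, 0.0257, 0.0336]
ee_rot: [0.0, 1.0, 0.008, -0.001]
contact_force: [-6.7, -0.4, 10.1]
gripper_width: 0.212
grip_force: 100.3
```

In the tool's units: 0.016 m / 0.4 = 0.04, 0.008 m / 0.4 = 0.02.

servo_tool([
  [0,0.005,0,0,0,0,0],
  [0,0.01,0,0,0,0,0],
  [0,0.015,0,0.0003,0,0,0],
  [0,0.02,0,0.0003,0,0,0],
  [0,0.025,0,0.0005,0,0,0],
  [0,0.03,0,0.0005,0,0,0],
  [0,0.035,0,0.0005,0,0,0],
  [0,0.04,0,0.0005,0,0,0],
])

```text
time: 24.78
position: [0.5802, 0.026, 0.0333]
ee_rot: [0.0, 1.0, 0.008, -0.001]
contact_force: [-6.8, 0.6, 9.8]
gripper_width: 0.219
grip_force: 100.3
```

In the tool's units: -0.025 m / 0.4 = -0.0625, -0.018 m / 0.4 = -0.045.

servo_tool([
  [0,0,0,-0.015,0,0,0],
  [0,0,0,-0.045,0,0,0],
  [0,0,0,-0.0625,0,0,0],
  [0,0,0,-0.0625,0,0,0],
  [0,0,0,-0.0625,0,0,0],
])

```text
time: 25.2
position: [0.5818, 0.0259, 0.0587]
ee_rot: [0.0, 1.0, 0.008, 0.001]
contact_force: [0.1, -0.4, -3.2]
gripper_width: 0.215
grip_force: 98.7
```

In the tool's units: -0.16 m / 0.4 = -0.4, -0.14 m / 0.4 = -0.35.

servo_tool([
  [0,-0.0875,0,-0.05,0,0,0],
  [0,-0.175,0,-0.1,0,0,0],
  [0,-0.2625,0,-0.15,0,0,0],
  [0,-0.35,0,-0.15,0,0,0],
  [0,-0.4,0,-0.15,0,0,0],
  [0,-0.4,0,-0.15,0,0,0],
  [0,-0.4,0,-0.15,0,0,0],
])

```text
time: 25.78
position: [0.4203, 0.0233, 0.1178]
ee_rot: [0.0, 1.0, 0.008, 0.0]
contact_force: [-0.0, -0.2, -2.7]
gripper_width: 0.217
grip_force: 98.5
```

```bash
python3 -c "
from h import *
import pickle
c=imaging.capture('wrist');t=imaging.capture('top');d=imaging.capture('side');pickle.dump((c,t,d),open('e.pkl','wb'))
print(telemetry.state()['position'])
e=np.array([.5355,.0262,.038]);u,v=w2px(c,e).astype(int);print(u,v)
def z(im,u,v,w,h,W,H): return cv2.resize(im[max(v-h,0):v+h,max(u-w,0):u+w],(W,H),interpolation=cv2.INTER_CUBIC)
o=np.zeros((600,800,3),np.uint8)
o[:300,:]=z(c['pixels'],u,v,120,45,800,300)
u,v=w2px(t,e).astype(int);o[300:,:400]=z(t['pixels'],u,v,40,30,400,300)
u,v=w2px(d,e).astype(int);o[300:,400:]=z(d['pixels'],u,v,48,36,400,300)
cv2.imwrite('pics/e0.png',o)"
```

```text
[0.4219 0.0231 0.1181]
279 56
```

View pics/e0.png

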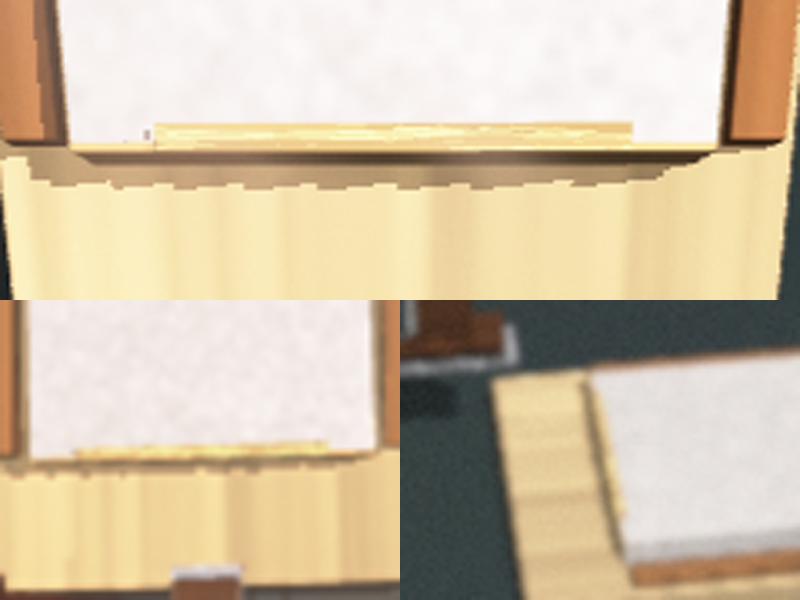

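The picture shows the lip bent onto the board, as a bright strip at (155–630, 133) in the crop, and the board still at its stop. I'll do another stroke to make sure it is fully flat.

In the tool's units: 0.083 m / 0.4 = 0.2075, 0.082 m / 0.4 = 0.205.

servo_tool([
  [0,0.075,-0.0025,0.05,0,0,0],
  [0,0.15,-0.005,0.1,0,0,0],
  [0,0.1625,-0.005,0.15,0,0,0],
  [0,0.1625,-0.005,0.18,0,0,0],
  [0,0.1625,-0.005,0.1975,0,0,0],
  [0,0.1625,-0.005,0.205,0,0,0],
  [0,0.1625,-0.005,0.2075,0,0,0],
  [0,0.1625,-0.005,0.2075,0,0,0],
  [0,0.1625,-0.005,0.2075,0,0,0],
])

```text
time: 26.68
position: [0.4867, 0.0263, 0.0358]
ee_rot: [0.0, 1.0, 0.008, 0.001]
contact_force: [0.6, 0.6, -2.2]
gripper_width: 0.219
grip_force: 98.8
```

In the tool's units: 0.012 m / 0.4 = 0.03, 0.008 m / 0.4 = 0.02.

servo_tool([
  [0,0.0025,0,0.0005,0,0,0],
  [0,0.005,0,0.001,0,0,0],
  [0,0.01,0,0.0015,0,0,0],
  [0,0.015,0,0.0018,0,0,0],
  [0,0.02,0,0.002,0,0,0],
  [0,0.025,0,0.0023,0,0,0],
  [0,0.03,0,0.0023,0,0,0],
])

```text
time: 27.27
position: [0.4982, 0.0265, 0.0344]
ee_rot: [0.0, 1.0, 0.008, 0.0]
contact_force: [-3.8, 0.4, 4.3]
gripper_width: 0.22
grip_force: 99.2
```

In the tool's units: 0.016 m / 0.4 = 0.04, 0.008 m / 0.4 = 0.02.

servo_tool([
  [0,0.005,0,0.0003,0,0,0],
  [0,0.01,0,0.0005,0,0,0],
  [0,0.015,0,0.0008,0,0,0],
  [0,0.02,0,0.001,0,0,0],
  [0,0.025,0,0.001,0,0,0],
  [0,0.03,0,0.001,0,0,0],
  [0,0.035,0,0.001,0,0,0],
  [0,0.04,0,0.001,0,0,0],
])

```text
time: 27.93
position: [0.5139, 0.0268, 0.0341]
ee_rot: [0.0, 1.0, 0.008, -0.0]
contact_force: [-5.6, 0.5, 8.9]
gripper_width: 0.215
grip_force: 99.7
```

In the tool's units: 0.016 m / 0.4 = 0.04, 0.008 m / 0.4 = 0.02.

servo_tool([
  [0,0.005,0,0,0,0,0],
  [0,0.01,0,0,0,0,0],
  [0,0.015,0,0.0003,0,0,0],
  [0,0.02,0,0.0003,0,0,0],
  [0,0.025,0,0.0003,0,0,0],
  [0,0.03,0,0.0005,0,0,0],
  [0,0.035,0,0.0005,0,0,0],
  [0,0.04,0,0.0005,0,0,0],
])

```text
time: 28.6
position: [0.5297, 0.0271, 0.034]
ee_rot: [0.0, 1.0, 0.008, -0.001]
contact_force: [-5.9, -0.0, 8.7]
gripper_width: 0.217
grip_force: 100.0
```

In the tool's units: 0.016 m / 0.4 = 0.04, 0.008 m / 0.4 = 0.02.

servo_tool([
  [0,0.005,0,0,0,0,0],
  [0,0.01,0,0,0,0,0],
  [0,0.015,0,0.0003,0,0,0],
  [0,0.02,0,0.0003,0,0,0],
  [0,0.025,0,0.0003,0,0,0],
  [0,0.03,0,0.0005,0,0,0],
  [0,0.035,0,0.0005,0,0,0],
  [0,0.04,0,0.0005,0,0,0],
])

```text
time: 29.27
position: [0.5455, 0.0274, 0.0338]
ee_rot: [0.0, 1.0, 0.008, -0.001]
contact_force: [-6.7, 0.3, 9.8]
gripper_width: 0.216
grip_force: 100.2
```

In the tool's units: 0.016 m / 0.4 = 0.04, 0.008 m / 0.4 = 0.02.

servo_tool([
  [0,0.005,0,0,0,0,0],
  [0,0.01,0,0,0,0,0],
  [0,0.015,0,0.0003,0,0,0],
  [0,0.02,0,0.0003,0,0,0],
  [0,0.025,0,0.0005,0,0,0],
  [0,0.03,0,0.0005,0,0,0],
  [0,0.035,0,0.0005,0,0,0],
  [0,0.04,0,0.0005,0,0,0],
])

```text
time: 29.93
position: [0.5614, 0.0277, 0.0336]
ee_rot: [0.0, 1.0, 0.008, -0.001]
contact_force: [-6.7, 1.1, 9.6]
gripper_width: 0.218
grip_force: 100.4
```

In the tool's units: -0.07 m / 0.4 = -0.175, -0.045 m / 0.4 = -0.1125.

servo_tool([
  [0,0,0,-0.015,0,0,0],
  [0,0,0,-0.05,0,0,0],
  [0,0,0,-0.1125,0,0,0],
  [0,0,0,-0.175,0,0,0],
  [0,0,0,-0.175,0,0,0],
  [0,0,0,-0.175,0,0,0],
])

```text
time: 30.43
position: [0.5636, 0.0275, 0.1042]
ee_rot: [0.0, 1.0, 0.008, 0.002]
contact_force: [-0.2, -0.3, -3.3]
gripper_width: 0.219
grip_force: 98.6
```

```bash
python3 -c "
from h import *
go(.458,-.326,.1039,.394)"
```

```text
t 30.4333 pos [0.5636 0.0275 0.1042] yaw 0.016763494045374583 F [-0.2016 -0.3419 -3.2935] grip 98.62093448638916 0.21938186499640674 q [-0.091   0.1602  1.7811  0.0001  1.1962  1.463 ]
shift [-0.1115  0.3517 -0.0001] turn [ 0.0011 -0.004  -0.3772]
```

Stroke 4 gave the same heights and forces as stroke 3, so the lip is against its flat stop. Now back to the tray.

In the tool's units: 0.347 m / 0.4 = 0.8675, 0.315 m / 0.4 = 0.7875, -0.377 rad / 6.2832 = -0.06.

servo_tool([
  [0,-0.0125,0.0375,0,0,0,-0.0048],
  [0,-0.0375,0.1175,0,0,0,-0.0127],
  [0,-0.0675,0.2125,0,0,0,-0.0207],
  [0,-0.0975,0.3075,0,0,0,-0.0286],
  [0,-0.1275,0.4025,0,0,0,-0.035],
  [0,-0.1575,0.4975,0,0,0,-0.0414],
  [0,-0.1875,0.5925,0,0,0,-0.0477],
  [0,-0.2175,0.6875,0,0,0,-0.0525],
  [0,-0.25,0.7875,0,0,0,-0.0573],
  [0,-0.275,0.8675,0,0,0,-0.06],
])

```text
time: 31.27
position: [0.4555, -0.3229, 0.1005]
ee_rot: [-0.001, 0.981, 0.196, -0.001]
contact_force: [0.9, 0.1, -3.2]
gripper_width: 0.211
grip_force: 98.6
```

In the tool's units: 0.004 m / 0.4 = 0.01, -0.001 m / 0.4 = -0.0025.

servo_tool([
  [0,-0.0025,0.01,0,0,0,0],
  [0,-0.0025,0.01,0,0,0,0],
  [0,-0.0025,0.01,0,0,0,0],
  [0,-0.0025,0.01,0,0,0,0],
])

```text
time: 31.6
position: [0.458, -0.3234, 0.1015]
ee_rot: [-0.001, 0.981, 0.196, -0.001]
contact_force: [-0.1, -0.2, -2.3]
gripper_width: 0.215
grip_force: 98.7
```

```bash
python3 -c "
from h import *
go(.458,-.326,.0015,.394)"
```

```text
t 31.6 pos [ 0.458  -0.3234  0.1015] yaw 0.39454193305960966 F [-0.0879 -0.2147 -2.3032] grip 98.65891098976135 0.21487664178125515 q [-0.7558  0.1608  1.7859  0.0005  1.1976  0.4203]
shift [-0.001   0.0026  0.1   ] turn [-0.0026  0.0006  0.0005]
```

In the tool's units: 0.1 m / 0.4 = 0.25, 0.0995 m / 0.4 = 0.2488.

servo_tool([
  [0,0,0.0025,0.05,0,0,0],
  [0,0,0.0025,0.125,0,0,0],
  [0,0,0.0025,0.1875,0,0,0],
  [0,0,0.0025,0.225,0,0,0],
  [0,0,0.0025,0.2425,0,0,0],
  [0,0,0.0025,0.2488,0,0,0],
  [0,0,0.0025,0.2488,0,0,0],
  [0,0,0.0025,0.25,0,0,0],
  [0,0,0.0025,0.25,0,0,0],
])

```text
time: 32.35
position: [0.4599, -0.3268, 0.0045]
ee_rot: [0.001, 0.981, 0.196, 0.001]
contact_force: [-0.1, -0.0, -3.2]
gripper_width: 0.22
grip_force: 98.8
```

In the tool's units: 0.001 m / 0.4 = 0.0025, 0.0005 m / 0.4 = 0.0013.

servo_tool([
  [0,0,0,0.0013,0,0,0],
  [0,0,0,0.0025,0,0,0],
  [0,0,0,0.0025,0,0,0],
  [0,0,0,0.0025,0,0,0],
])

```text
time: 32.68
position: [0.4588, -0.3263, 0.0023]
ee_rot: [0.0, 0.981, 0.196, 0.0]
contact_force: [0.1, -0.2, -2.6]
gripper_width: 0.221
grip_force: 98.8
```

In the tool's units: 0.0024 m / 0.4 = 0.006, 0.002 m / 0.4 = 0.005.

servo_tool([
  [0,0,0,0.0018,0,0,0],
  [0,0,0,0.0035,0,0,0],
  [0,0,0,0.005,0,0,0],
  [0,0,0,0.006,0,0,0],
  [0,0,0,0.006,0,0,0],
])

```text
time: 33.1
position: [0.4587, -0.3262, -0.0002]
ee_rot: [-0.0, 0.981, 0.196, -0.0]
contact_force: [-1.3, 0.9, 1.1]
gripper_width: 0.215
grip_force: 99.0
```

In the tool's units: 0.0005 m / 0.4 = 0.0013, 0.0003 m / 0.4 = 0.0008.

servo_tool([
  [0,0,0,0.0008,0,0,0],
  [0,0,0,0.0013,0,0,0],
  [0,0,0,0.0013,0,0,0],
])

```text
time: 33.35
position: [0.4587, -0.3262, -0.0005]
ee_rot: [0.0, 0.981, 0.196, -0.0]
contact_force: [-2.8, 1.8, 3.7]
gripper_width: 0.217
grip_force: 99.4
```

In the tool's units: -0.12 m / 0.4 = -0.3, -0.08 m / 0.4 = -0.2.

servo_tool([
  [0.4,0,0,0,0,0,0],
  [0.6,0,0,0,0,0,0],
  [1,0,0,0,0,0,0],
  [1,0,0,0,0,0,0],
  [1,0,0,0,0,0,0],
  [1,0,0,0,0,0,0],
  [1,0,0,-0.025,0,0,0],
  [1,0,0,-0.1,0,0,0],
  [1,0,0,-0.2,0,0,0],
  [1,0,0,-0.3,0,0,0],
])

```text
time: 34.18
position: [0.4578, -0.3253, 0.12]
ee_rot: [-0.001, 0.981, 0.196, -0.001]
contact_force: [0.2, -0.5, 0.3]
gripper_width: 1.0
grip_force: 0.0
```

In the tool's units: -0.08 m / 0.4 = -0.2, -0.05 m / 0.4 = -0.125.

servo_tool([
  [1,-0.2,0.075,-0.125,0,0,0],
  [1,-0.2,0.075,-0.125,0,0,0],
  [1,-0.2,0.075,-0.125,0,0,0],
  [1,-0.2,0.075,-0.125,0,0,0],
])

```text
time: 34.52
position: [0.3956, -0.3881, 0.173]
ee_rot: [0.003, 0.981, 0.194, 0.001]
contact_force: [-0.4, -0.6, 0.3]
gripper_width: 1.002
grip_force: 0.0
```

```bash
python3 -c "
from h import *
s=telemetry.state();print(s['position'],s['contact_force'],s['gripper_width'])
t=imaging.capture('wrist');d=imaging.capture('side')
o=np.zeros((420,800,3),np.uint8);o[:,:400]=t['pixels'][:,80:480];o[:400,400:]=cv2.resize(d['pixels'][140:400,160:420],(400,400),interpolation=cv2.INTER_CUBIC)
cv2.imwrite('pics/f0.png',o)"
```

```text
[ 0.3956 -0.3881  0.173 ] [-0.3998 -0.6346  0.2565] 1.0015461662410912
```

View pics/f0.png

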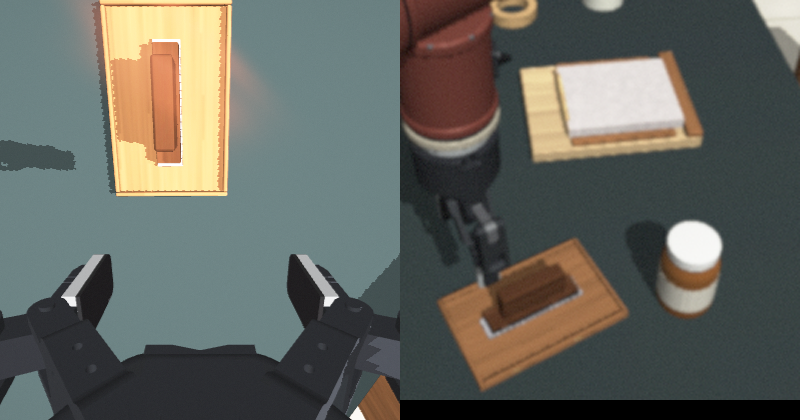

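The file lies flat at (165,100) in the wrist crop, in the middle of the tray. The gripper is clear, the board is in place, and the jar, mug and roll look undisturbed.

```bash
python3 -c "
from plant import job
print(job.job_done())"
```

```text
the job is handed in; nothing more can be done
None
```

I handed the job in at about 34.5 s without a verdict coming back: four lifted strokes at 7–13 N measured downward force laid the lip over, the fourth found it no lower so I took it as flat, the board looked seated at its stop, and the file lies sole down near the middle of its tray.

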